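# Lay the phone in the screen press and shut the lid

## Task

The phone stands on its long edge in the bed of the screen press: push it over so that it lies flat in the bed with its screen facing up, then, once it is lying there, push the press's raised lid over and down until it is fully shut. Only push with the fingers: do not lift the phone, do not slam the lid, and leave everything else on the bench where it is.

Things in the scene. Friction and masses are not known exactly. Their poses are not given: they have to be found in the camera images.
- press: Screen press: aluminium open-topped bed fixed to the bench, 192 (its x) x 132 (its y) x 40 mm high. Origin: centre of its underside, on the bench; z up. Bed floor 20 mm above the bench, 172 x 112 mm inside; walls 10 mm thick, 20 mm high above the floor. The lid's hinge runs along the +y long side; the phone stands just inside the -y long wall. Place and yaw vary.
- phone: Phone, loose, about 0.24 kg: grey case 160 (x) x 14 (y) x 78 mm (z), standing on its long edge on the bed floor, axes nearly parallel to the press's. Origin: centre of that edge. Black screen on its -y face (away from the hinge), lenses on the back. Pushed near the top on the screen towards the hinge, it tips, and past about 10 degrees falls by itself onto its back.
- phone_mid (a point): Middle of the phone's body (39 mm from the standing edge): 59 mm above the bench when standing, 27 mm when lying flat in the bed.
- lid (a joint): Lid hinge angle, rad: 0 fully shut, flat on the walls; grows as it opens; 1.57 is upright. Starts leaning back past upright, at 1.6 to 1.85; stop at 2.0. The hinge is stiff (friction 0.2 N m): the lid stays where it is left and must be pushed all the way down.
- lid_hinge (a point): Middle of the lid's hinge axis, fixed on the press 72 mm from its centre towards +y, 45 mm above the bench; the axis runs along the press's x.
- lid_edge (a point): Middle of the lid's free edge on its outer face (on top when shut, facing away from the bed when open), 136 mm from the hinge. Lid: flat aluminium frame, 192 mm along the hinge, 8 mm thick (centred on the hinge axis), four 30 mm bars round a window; the free-edge bar is 106 to 136 mm from the hinge. Shut, the outer face is 49 mm above the bench.
- flux_bottle: Bystander: upright yellow squeeze bottle with red cap, 50 mm across, 120 tall; origin at the middle of its underside.
- jar: Bystander: small closed glass jar with steel cap, 56 mm across, 65 tall; origin at the middle of its underside.
- spool: Bystander: white solder spool standing on its flange, 60 mm across, 40 tall; origin at the middle of its underside.
- screwdriver: Bystander: screwdriver lying on the mat, 150 mm long; origin at the underside, near the middle of its length.
- tweezers: Bystander: steel tweezers lying on the mat, 125 mm long, 8 high; origin at the middle of its underside.
- old_phone: Bystander: another, smaller white-cased phone lying flat on the mat, 146 x 70 x 10 mm; origin at the middle of its underside.
- parts_tray: Bystander: shallow blue divided tray, 120 x 90 x 25 mm, off to the left; origin at the middle of its underside.
There are look-alikes about, which are no part of the job. Several things have the shape of the press; the one meant has the colours described above.

How it is judged:
By the outcome, as a careful person would: the job done as asked, in the order asked, and still so for the second after the job is handed in, with the robot touching nothing.
It also fails if it takes over 48 s, if anything falls off the work surface, if the arm or the gripper's body presses on something with over 40 N, if the wrist force passes 120 N, or if a joint passes its speed limit or range.

## Robot

A 6-joint arm with a two-finger parallel gripper is mounted at the origin on the work surface. World frame = base frame: x ahead of the robot, y to its left, z up, the work surface at z = 0. Lengths are in mm, angles in rad, forces in N, time in s.
With the tool pointing down it reaches from about 300 to 775 mm from the base axis. Payload 14.6 kg.
Tool frame: the origin (TCP) lies midway between the tips of the shut fingers; the grasp point (between the pads) lies 19 mm behind it; z points along the fingers, y is the line along which they close (so a half turn about z gives the same grasp; the last joint's range is limited). The gripper opens to 94 mm and grips with 3 to 60 N. Pads are 16 mm wide; open, the fingers measure 119 mm over their backs; the gripper's body (75 mm by 177 mm) begins 78 mm behind the grasp point.
Start: joints at [1.147, 0.3, 1.521, -0, 1.321, -0.067], TCP at [192.099, 515.351, 175.346] pointing down, gripper open.
Joint ranges: [-3.03, 3.03], [-0.79, 2.21], [0.23, 2.52], [-1.04, 4.18], [0, 3.07], [-2.55, 2.55]. Speed limits (rad/s): [2.22, 2.22, 2.57, 3.14, 3.14, 3.14].

## Interface

Orientations are given as [roll, pitch, yaw] about the fixed x, y, z axes, in that order (R = Rz(yaw) Ry(pitch) Rx(roll)).
In Python, from cell import * gives the robot as it stands. The module is installed in compiled form; this text tells all that it offers.
- The arm moves only by the tool servo_tool, never from a script. Its argument "motion" is a list of rows, each an object of numbers: "wx", "wy", "wz": the turn, a rotation vector about the tool's x, y, z in units of 2 rad (1.0 is 2 rad); "dx", "dy", "dz": the shift along the tool's x, y, z in units of 10 cm (1.0 is 10 cm); "fingers": the closure, from -1 (fully open) to 1 (shut). In form: [{"wx": .., "wy": .., "wz": .., "dx": .., "dy": .., "dz": .., "fingers": ..}, ...]. A call has 1 to 10 rows; each row is the pose to reach, as a shift and turn from the pose commanded when the call began, along the tool's axes at that moment; what a row does not reach only later rows make up. A row lasts 1/10 s, in which the tool goes at most 50 mm and 8.59 degrees, less where a joint would pass 70% of its speed; a pose out of reach is approached as far as the arm can. A call with a number of a shift or a turn outside -1 to 1 is refused whole. A call with a gripper value outside its range is refused whole. The fingers move at their own pace and stop on an object; "newtons" is the grip in N (left out, the last holds). Time passes only in rows, so rows that repeat a pose let the fingers close. It gives the time, the measured TCP pose, the force, the opening and the grip force at its end, in the units of the state.
- read_state(): the state, without advancing time (a new reading comes with each control period).
- camera(name): name is "side" or "top" or "wrist"; returns a dict with "image" (400x640x3 uint8, red, green, blue), "fx", "fy", "cx", "cy" (pixels), "k1" (the pictures are not rectified: a ray, as slopes to the right and down, at radius r is drawn at 1 + k1 r^2 times it, then the intrinsics apply), "R" (3x3) and "t" (3): a world point X has camera coordinates R X + t. Camera axes: x right, y down, z forward; pixel columns grow to the right and rows downward; lengths in mm; the calibration is good to about 2 mm. A picture is of the moment at which its call begins. There is no depth.
- sign_off(): hands the job in; it is judged then, once.
Trained networks look in a picture, given as the dict that the camera call returned (one of the last four; its "shot" number tells which), for a name from the list of things; names that differ only in an ending like _2 or _b are one class to them, and where a whole thing is asked for, a point or a joint stands for the part that bears it (a point fixed in the world has none). Each returns a list of dicts, best first, with "conf" (0 to 1); they miss things now and then, are a little off and sometimes report something else, mostly with a low value. They report only what shows in the picture. A call takes as long as a camera call. They do not tell look-alikes from the thing itself.
- spot_in(query, picture): "location" ([column, row] in pixels, amid what is visible of it).
- trace(query, picture): "pixels" (400x640 bool, what is visible of it) and "location" ([column, row] in pixels, amid what is visible of it).
The state is a dict: "clock": time; "joints": joint angles; "qd": joint speeds; "effort": joint torques, N m; "eef_pos": TCP position; "eef_rot": TCP orientation; "wrist_force": force on the tool from outside, world axes, zero at the start; "moment": the same for the moment, N m; "finger_gap": finger opening in mm; "finger_force": force on a finger pad.
Only numpy, scipy, OpenCV 4.12 (cv2) and the standard library are available. Lean on these libraries where they do the work, as an engineer would, in place of code of your own. Each camera call takes 0.05 s, during which the arm holds its last target. There are 200 camera calls.

## Working session

There is one attempt and no reset: what is moved stays moved. The work goes in short steps, Python scripts to look and compute and a tool call to move; the robot and the scene stay as the last step left them, time stands still between calls to the robot, and variables do not carry over. Pictures are saved under pics/ and viewed, at most 10 in all, crops included, and the job is handed in when it is done.

Besides the shell and the picture viewer there is one more tool, called after "Call:" in YAML: its name, and indented under it one key for each argument. servo_tool: Moves the arm, as the interface text tells. Its arguments: {"type":"object","properties":{"motion":{"type":"array","items":{"type":"object","properties":{"wx":{"type":"number"},"wy":{"type":"number"},"wz":{"type":"number"},"dx":{"type":"number"},"dy":{"type":"number"},"dz":{"type":"number"},"fingers":{"type":"number"}}}},"newtons":{"type":"number"}},"required":["motion"]}

```bash
mkdir -p pics
python3 - <<'E'
from cell import *
import cv2,numpy as np
s=read_state();print({k:np.round(v,3).tolist() for k,v in s.items()})
for n in("top","side"):
    c=camera(n);cv2.imwrite(f"pics/{n}0.png",c["image"][:,:,::-1])
    print(n,c["fx"],c["fy"],c["cx"],c["cy"],c["k1"],np.round(c["R"],4).tolist(),np.round(c["t"],1).tolist())
    for q in("press","phone","lid","lid_edge"):
        print(q,[(np.round(d["location"]).tolist(),round(d["conf"],2)) for d in spot_in(q,c)][:4])
E
```

```text
{'clock': 0.0, 'joints': [1.147, 0.3, 1.522, 0.0, 1.321, -0.067], 'qd': [0.001, -0.001, 0.001, 0.001, -0.003, 0.001], 'effort': [-0.002, -53.18, -35.273, 0.071, 0.024, -0.0], 'eef_pos': [191.97, 515.093, 174.806], 'eef_rot': [-3.14, -0.0, 2.785], 'wrist_force': [-0.252, 0.084, -0.529], 'moment': [-0.004, -0.051, -0.011], 'finger_force': 0.0, 'finger_gap': 93.864}
top 466.412984672112 466.412984672112 318.9878768133912 195.35486353684234 -0.05735259985105905 [[0.0041, -1.0, 0.0036], [-0.9989, -0.0043, -0.046], [0.046, -0.0034, -0.9989]] [102.2, 579.9, 1060.1]
press [([471.0, 154.0], 0.98), ([326.0, 223.0], 0.93), ([334.0, 113.0], 0.2)]
phone [([350.0, 202.0], 0.7)]
lid [([308.0, 248.0], 0.68), ([462.0, 160.0], 0.64)]
lid_edge [([304.0, 247.0], 0.89), ([461.0, 164.0], 0.69)]
side 407.4062207284324 407.4062207284324 317.71944796467704 194.73209128371175 -0.08230323254043427 [[0.992, -0.1259, -0.0109], [-0.0878, -0.6251, -0.7756], [0.0908, 0.7704, -0.6311]] [-546.9, 160.8, 814.6]
press [([288.0, 206.0], 0.63), ([406.0, 340.0], 0.57)]
phone [([318.0, 216.0], 0.72)]
lid [([263.0, 162.0], 0.97)]
lid_edge [([262.0, 161.0], 0.83), ([422.0, 349.0], 0.63)]
```

View pics/top0.png

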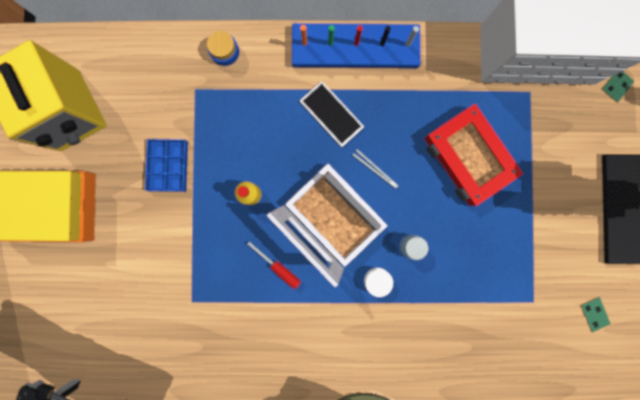

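View pics/side0.png

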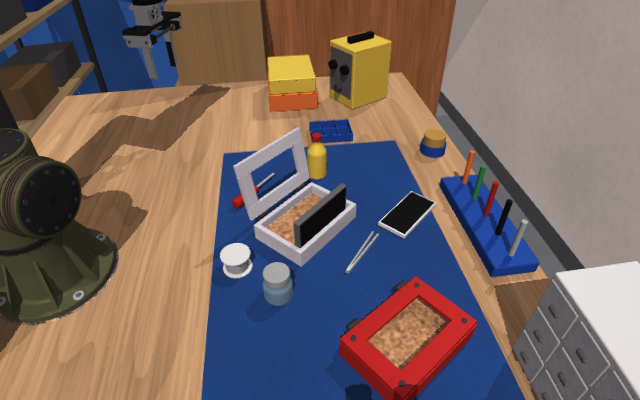

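The top view shows the aluminium press around (330,220), with its hinge along the lower-left side and the lid's free edge from (270,212) to (340,285). The phone stands along the upper-right wall. The red press at (475,155) is a look-alike. In the side view the phone's black screen faces right at (322,215), and the lid stands at (272,172).

Run:
```python
from cell import *
import cv2,numpy as np
t=camera("top");s=camera("side")
np.savez("cams.npz",**{n+k:c[k] for n,c in(("t",t),("s",s)) for k in("image","fx","cx","cy","k1","R","t")})
a=cv2.resize(t["image"][155:295,255:400],None,fx=4,fy=4,interpolation=cv2.INTER_CUBIC)[:,:,::-1]
cv2.imwrite("pics/tz.png",a)
b=cv2.resize(s["image"][120:270,225:365],None,fx=4,fy=4,interpolation=cv2.INTER_CUBIC)[:,:,::-1]
cv2.imwrite("pics/sz.png",b)
for n,c in(("t",t),("s",s)):
    for q in("press","lid","phone"):
        for i,d in enumerate(trace(q,c)[:2]):
            m=d["pixels"];ys,xs=np.nonzero(m)
            print(n,q,round(d["conf"],2),m.sum(),xs.min(),xs.max(),ys.min(),ys.max())
            np.save(f"m_{n}_{q}_{i}.npy",m)
```

```text
t press 0.73 5756 269 384 165 285
t press 0.62 5460 425 522 105 205
t lid 0.95 3385 428 522 105 204
t lid 0.58 1552 269 342 207 285
t phone 0.71 703 324 380 174 230
s press 0.96 10106 340 475 277 399
s press 0.87 6372 234 355 127 265
s lid 0.95 2758 234 308 127 218
s lid 0.71 5721 341 476 278 399
s phone 0.61 1575 293 346 183 247
```

View pics/tz.png

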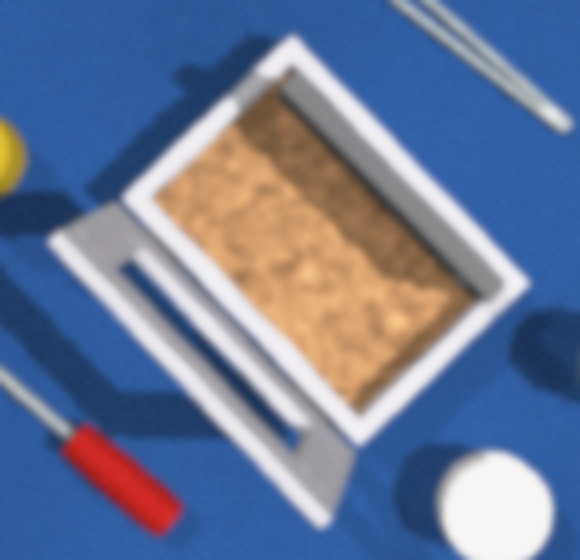

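View pics/sz.png

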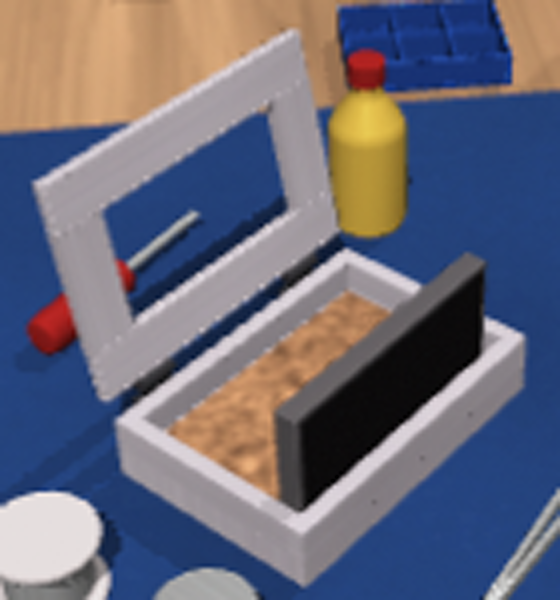

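Both crops give usable corners. In the top crop the bed wall-top corners are at (293,38), (127,197), (360,443) and (527,283), and the lid's outer edge runs (48,240)-(322,528). In the side crop the phone's top edge runs (300,418)-(485,265) and the lid's free corners are at (38,185) and (296,30).

```bash
cat > h.py <<'E'
import numpy as np
from scipy.optimize import least_squares
Z=np.load("cams.npz")
def cam(n): return {k:Z[n+k] for k in("fx","cx","cy","k1","R","t")}
def proj(c,X):
    p=np.atleast_2d(X)@np.array(c["R"]).T+c["t"]; s=p[:,:2]/p[:,2:]
    s=s*(1+c["k1"]*(s**2).sum(1,keepdims=True)); return s*c["fx"]+[c["cx"],c["cy"]]
def Rz(a): return np.array([[np.cos(a),-np.sin(a),0],[np.sin(a),np.cos(a),0],[0,0,1]])
def press(p,X): return np.atleast_2d(X)@Rz(p[2]).T+[p[0],p[1],0]
def lidpt(th,x,r,h): # r from hinge, h outward offset (up when shut)
    return [x,72-r*np.cos(th)+h*np.sin(th),45+r*np.sin(th)+h*np.cos(th)]
E
python3 - <<'E'
from h import *
tz=lambda a:np.array(a)/4+[255,155]; sz=lambda a:np.array(a)/4+[225,120]
off=np.array([-.375,-.375])
tc=tz([(293,38),(127,197),(360,443),(527,283)])+off
sc=sz([(347,250),(118,420),(305,530),(524,340)])+off
T=[(96,-66,40),(96,66,40),(-96,66,40),(-96,-66,40)]
S=[(96,66,40),(-96,66,40),(-96,-66,40),(96,-66,40)]
ct,cs=cam("t"),cam("s")
def f(p): return np.r_[(proj(ct,press(p,T))-tc).ravel(),(proj(cs,press(p,S))-sc).ravel()]
r=least_squares(f,[500,50,0.8]);print("press",r.x.round(3),r.fun.round(1).reshape(-1,2).tolist());P=r.x
ls=sz([(38,185),(296,30)])+off; lt=tz([(48,240),(322,528)])+off
def g(q):
    a=q[0]
    return np.r_[(proj(cs,press(P,[lidpt(a,-96,136,-4),lidpt(a,96,136,-4)]))-ls).ravel(),(proj(ct,press(P,[lidpt(a,96,136,4),lidpt(a,-96,136,4)]))-lt).ravel()]
r=least_squares(g,[1.7]);print("lid",r.x,r.fun.round(1).reshape(-1,2).tolist())
pc=sz([(485,263),(300,418),(280,403),(468,253)])+off
F=np.array([(80,-7,98),(-80,-7,98),(-80,7,98),(80,7,98)],float)
def h(q): return (proj(cs,press(P,(F@Rz(q[2]).T+[q[0],q[1],0])))-pc).ravel()
r=least_squares(h,[0,-48,0]);print("phone in press",r.x.round(3),r.fun.round(1).tolist())
np.save("P.npy",P)
print("axes x,y",Rz(P[2])[:,0].round(3),Rz(P[2])[:,1].round(3))
print("radii", [np.hypot(*press(P,[0,y,0])[0,:2]).round() for y in(-66,0,72,110)])
E
```

```text
press [535.344  65.823   0.764] [[0.2, -0.7], [-0.9, -0.1], [-0.1, 0.8], [0.8, -0.1], [-0.1, -0.6], [-0.5, -0.0], [-0.3, 1.2], [0.9, -1.1]]
lid [1.7774497] [[0.9, 0.1], [1.0, -0.2], [-0.1, 0.6], [-0.6, 0.5]]
phone in press [-1.0880e+00 -4.4137e+01  2.0000e-02] [1.2, -1.4, -0.3, 0.6, -0.9, 1.4, 0.1, -1.3]
axes x,y [0.722 0.692 0.   ] [-0.692  0.722  0.   ]
radii [np.float64(581.0), np.float64(539.0), np.float64(500.0), np.float64(482.0)]
```

Call:
servo_tool:
  motion:
    - {"dz": -0.5, "fingers": 1}
    - {"dz": -0.8, "wz": 0.1, "fingers": 1}
    - {"dz": -0.8, "wz": 0.225, "dx": -1.0, "dy": -0.6, "fingers": 1}
    - {"dz": -0.8, "wz": 0.225, "dx": -1.0, "dy": -0.6, "fingers": 1}
    - {"dz": -0.8, "wz": 0.225, "dx": -1.0, "dy": -0.6, "fingers": 1}

```text
schema error: expected keys wx, wy, wz, dx, dy, dz, fingers
```

```bash
cat > st.py <<'E'
from cell import *
from h import *
P=np.load("P.npy"); s=read_state()
v=Rz(P[2]).T@(np.array(s["eef_pos"])-[P[0],P[1],0])
print("clock",s["clock"],"press-frame",v.round(1),"rot",np.round(s["eef_rot"],3),"yaw want",round(P[2]+np.pi/2,3),"F",np.round(Rz(P[2]).T@np.array(s["wrist_force"]),1))
E
python3 st.py
python3 - <<'E'
from h import *
ct=cam("t");P=np.load("P.npy")
E
```

```text
clock 0.9 press-frame [ 63.4 562.  175.3] rot [-3.142 -0.     2.785] yaw want 2.335 F [0.2 0.5 0.9]
```

Call:
servo_tool:
  motion:
    - {"wx": 0, "wy": 0, "wz": 0, "dx": 0, "dy": 0, "dz": -0.5, "fingers": 1}
    - {"wx": 0, "wy": 0, "wz": 0.1, "dx": 0, "dy": 0, "dz": -0.8, "fingers": 1}
    - {"wx": 0, "wy": 0, "wz": 0.225, "dx": -1, "dy": -0.6, "dz": -0.8, "fingers": 1}
    - {"wx": 0, "wy": 0, "wz": 0.225, "dx": -1, "dy": -0.6, "dz": -0.8, "fingers": 1}
    - {"wx": 0, "wy": 0, "wz": 0.225, "dx": -1, "dy": -0.6, "dz": -0.8, "fingers": 1}
    - {"wx": 0, "wy": 0, "wz": 0.225, "dx": -1, "dy": -0.6, "dz": -0.8, "fingers": 1}

```text
clock: 1.5
eef_pos: [266.1, 422.9, 255.8]
eef_rot: [3.141, 0.0, 2.332]
wrist_force: [0.1, 0.1, -0.6]
finger_gap: 49.3
finger_force: 0.0
```

```bash
python3 st.py
```

```text
clock 1.5 press-frame [ 52.8 444.1 255.8] rot [3.141 0.    2.332] yaw want 2.335 F [ 0.2  0.  -0.6]
```

Call:
servo_tool:
  motion:
    - {"wx": 0, "wy": 0, "wz": 0, "dx": -0.5, "dy": -0.25, "dz": 0, "fingers": 1}
    - {"wx": 0, "wy": 0, "wz": 0, "dx": -1, "dy": -0.53, "dz": 0, "fingers": 1}

```text
clock: 1.7
eef_pos: [292.0, 327.8, 254.8]
eef_rot: [-3.141, -0.0, 2.338]
wrist_force: [1.4, -0.2, 0.6]
finger_gap: 33.3
finger_force: 0.0
```

Call:
servo_tool:
  motion:
    - {"wx": 0, "wy": 0, "wz": 0, "dx": -0.5, "dy": 0, "dz": 0, "fingers": 1}
    - {"wx": 0, "wy": 0, "wz": 0, "dx": -1, "dy": 0, "dz": 0, "fingers": 1}

```text
clock: 1.9
eef_pos: [361.9, 255.2, 255.8]
eef_rot: [3.14, 0.0, 2.337]
wrist_force: [0.7, -0.7, 0.1]
finger_gap: 17.3
finger_force: 0.0
```

Call:
servo_tool:
  motion:
    - {"wx": 0, "wy": 0, "wz": 0, "dx": -0.5, "dy": 0, "dz": 0, "fingers": 1}
    - {"wx": 0, "wy": 0, "wz": 0, "dx": -1, "dy": 0, "dz": 0, "fingers": 1}

```text
clock: 2.1
eef_pos: [431.8, 182.9, 255.6]
eef_rot: [3.141, 0.0, 2.336]
wrist_force: [0.2, 1.1, -0.4]
finger_gap: 1.9
finger_force: 0.0
```

Call:
servo_tool:
  motion:
    - {"wx": 0, "wy": 0, "wz": 0, "dx": -0.5, "dy": 0, "dz": 0, "fingers": 1}
    - {"wx": 0, "wy": 0, "wz": 0, "dx": -1, "dy": 0, "dz": 0, "fingers": 1}

```text
clock: 2.3
eef_pos: [501.2, 110.7, 255.4]
eef_rot: [3.141, -0.0, 2.336]
wrist_force: [0.8, 0.7, 0.2]
finger_gap: 0.5
finger_force: 0.0
```

Call:
servo_tool:
  motion:
    - {"wx": 0, "wy": 0, "wz": 0, "dx": -0.5, "dy": 0, "dz": 0, "fingers": 1}
    - {"wx": 0, "wy": 0, "wz": 0, "dx": -1, "dy": 0, "dz": 0, "fingers": 1}

```text
clock: 2.5
eef_pos: [570.5, 38.6, 255.2]
eef_rot: [3.141, -0.0, 2.336]
wrist_force: [0.4, 1.9, 0.4]
finger_gap: 0.8
finger_force: 0.0
```

Call:
servo_tool:
  motion:
    - {"wx": 0, "wy": 0, "wz": 0, "dx": -0.25, "dy": 0, "dz": 0, "fingers": 1}
    - {"wx": 0, "wy": 0, "wz": 0, "dx": -0.25, "dy": 0, "dz": 0, "fingers": 1}
    - {"wx": 0, "wy": 0, "wz": 0, "dx": -0.25, "dy": 0, "dz": 0, "fingers": 1}

```text
clock: 2.8
eef_pos: [586.5, 22.0, 254.8]
eef_rot: [-3.141, -0.001, 2.335]
wrist_force: [-0.5, 0.2, 0.2]
finger_gap: 0.1
finger_force: 0.0
```

```bash
python3 st.py
```

```text
clock 2.8 press-frame [  6.6 -67.  254.8] rot [-3.141e+00 -1.000e-03  2.335e+00] yaw want 2.335 F [-0.2  0.5  0.2]
```

Call:
servo_tool:
  motion:
    - {"wx": 0, "wy": 0, "wz": 0, "dx": -0.1, "dy": -0.06, "dz": 0.3, "fingers": 1}
    - {"wx": 0, "wy": 0, "wz": 0, "dx": -0.1, "dy": -0.06, "dz": 0.7, "fingers": 1}
    - {"wx": 0, "wy": 0, "wz": 0, "dx": -0.1, "dy": -0.06, "dz": 1, "fingers": 1}

```text
clock: 3.1
eef_pos: [588.0, 11.4, 153.7]
eef_rot: [-3.141, -0.001, 2.336]
wrist_force: [0.1, -0.9, -0.2]
finger_gap: 0.5
finger_force: 0.0
```

Call:
servo_tool:
  motion:
    - {"wx": 0, "wy": 0, "wz": 0, "dx": 0, "dy": 0, "dz": 0.3, "fingers": 1}
    - {"wx": 0, "wy": 0, "wz": 0, "dx": 0, "dy": 0, "dz": 0.5, "fingers": 1}
    - {"wx": 0, "wy": 0, "wz": 0, "dx": 0, "dy": 0, "dz": 0.7, "fingers": 1}
    - {"wx": 0, "wy": 0, "wz": 0, "dx": 0, "dy": 0, "dz": 0.7, "fingers": 1}

```text
clock: 3.5
eef_pos: [587.3, 11.5, 83.4]
eef_rot: [-3.139, -0.003, 2.337]
wrist_force: [-0.1, 0.0, -0.5]
finger_gap: 0.7
finger_force: 0.0
```

```bash
python3 st.py
python3 - <<'E'
from cell import *
import cv2
c=camera("side");cv2.imwrite("pics/s2.png",cv2.resize(c["image"][100:270,225:395],None,fx=3.5,fy=3.5,interpolation=cv2.INTER_CUBIC)[:,:,::-1])
E
```

```text
clock 3.5 press-frame [ -0.1 -75.2  83.4] rot [-3.139e+00 -3.000e-03  2.337e+00] yaw want 2.335 F [-0.1  0.1 -0.5]
```

View pics/s2.png

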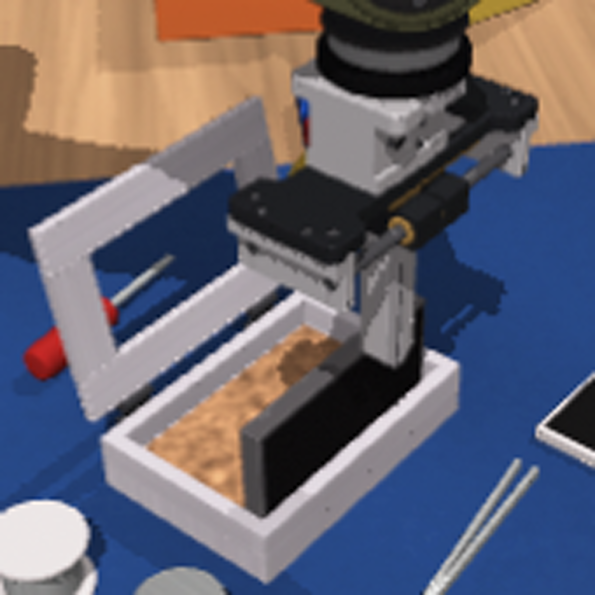

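The fingers hang beside the screen near its top, roughly mid-length, at about (390,350) in the crop, clear of the wall. Next is a slow push towards the hinge.

Call:
servo_tool:
  motion:
    - {"wx": 0, "wy": 0, "wz": 0, "dx": 0.06, "dy": 0, "dz": 0, "fingers": 1}
    - {"wx": 0, "wy": 0, "wz": 0, "dx": 0.1, "dy": 0, "dz": 0, "fingers": 1}
    - {"wx": 0, "wy": 0, "wz": 0, "dx": 0.13, "dy": 0, "dz": 0, "fingers": 1}
    - {"wx": 0, "wy": 0, "wz": 0, "dx": 0.16, "dy": 0, "dz": 0, "fingers": 1}
    - {"wx": 0, "wy": 0, "wz": 0, "dx": 0.19, "dy": 0, "dz": 0, "fingers": 1}
    - {"wx": 0, "wy": 0, "wz": 0, "dx": 0.22, "dy": 0, "dz": 0, "fingers": 1}
    - {"wx": 0, "wy": 0, "wz": 0, "dx": 0.25, "dy": 0, "dz": 0, "fingers": 1}
    - {"wx": 0, "wy": 0, "wz": 0, "dx": 0.27, "dy": 0, "dz": 0, "fingers": 1}

```text
clock: 4.35
eef_pos: [570.1, 29.5, 85.3]
eef_rot: [-3.142, -0.0, 2.335]
wrist_force: [0.6, 0.1, -0.3]
finger_gap: 0.5
finger_force: 0.0
```

Call:
servo_tool:
  motion:
    - {"wx": 0, "wy": 0, "wz": 0, "dx": 0.02, "dy": 0, "dz": 0, "fingers": 1}
    - {"wx": 0, "wy": 0, "wz": 0, "dx": 0.04, "dy": 0, "dz": 0, "fingers": 1}
    - {"wx": 0, "wy": 0, "wz": 0, "dx": 0.06, "dy": 0, "dz": 0, "fingers": 1}
    - {"wx": 0, "wy": 0, "wz": 0, "dx": 0.08, "dy": 0, "dz": 0, "fingers": 1}
    - {"wx": 0, "wy": 0, "wz": 0, "dx": 0.08, "dy": 0, "dz": 0, "fingers": 1}
    - {"wx": 0, "wy": 0, "wz": 0, "dx": 0.08, "dy": 0, "dz": 0, "fingers": 1}

```text
clock: 4.95
eef_pos: [564.8, 35.1, 85.4]
eef_rot: [-3.142, -0.0, 2.335]
wrist_force: [-0.5, -0.4, 0.5]
finger_gap: 0.7
finger_force: 0.0
```

```bash
python3 st.py
python3 - <<'E'
from cell import *
import cv2
c=camera("side");cv2.imwrite("pics/s3.png",cv2.resize(c["image"][100:270,225:395],None,fx=3.5,fy=3.5,interpolation=cv2.INTER_CUBIC)[:,:,::-1])
E
```

```text
clock 4.95 press-frame [ -0.  -42.5  85.4] rot [-3.142 -0.     2.335] yaw want 2.335 F [-0.6  0.   0.5]
```

View pics/s3.png

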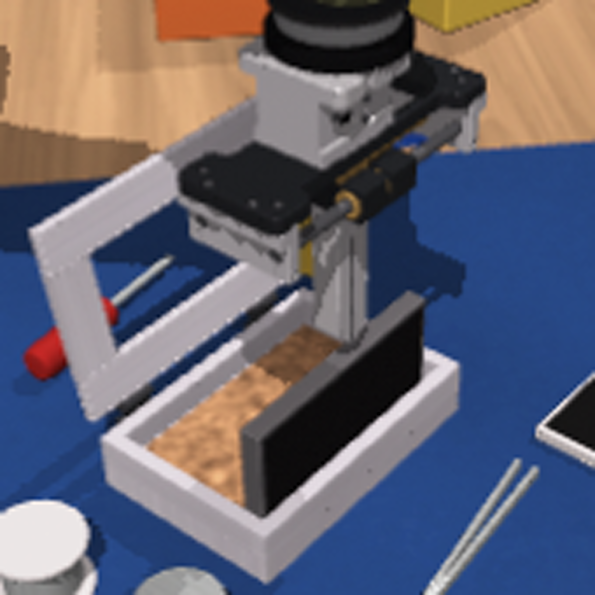

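The fingers now appear at or behind the phone's top edge, around (350,345), while the phone looks unmoved. I'll compare this with projections before moving again.

```bash
python3 - <<'E'
from cell import *
from h import *
P=np.load("P.npy");c=cam("s");ct=cam("t")
cr=lambda X:((proj(c,press(P,X))-[225,100])*3.5).round().tolist()
print("tip now",cr([0,-42.5,85]),"tip+-8",cr([[0,-50.5,85],[0,-34.5,85]]))
print("tip before",cr([0,-75,85]))
print("phone corners +-80,-7/+7 top",cr([[80,-51,98],[-80,-51,98],[-80,-37,98],[80,-37,98]]), "bottom",cr([[80,-51,20],[-80,-51,20]]))
import cv2
out=[]
t=camera("top");s=camera("side")
for n,k in((t,"t"),(s,"s")):
    for d in trace("phone",n)[:1]:
        m=d["pixels"];ys,xs=np.nonzero(m);print(k,d["conf"],m.sum(),xs.min(),xs.max(),ys.min(),ys.max())
a=cv2.resize(t["image"][155:295,255:400],(560,541),interpolation=cv2.INTER_CUBIC)[:,:,::-1]
cv2.imwrite("pics/t3.png",a)
E
python3 st.py
```

```text
tip now [[338.0, 371.0]] tip+-8 [[349.0, 377.0], [328.0, 366.0]]
tip before [[382.0, 394.0]]
phone corners +-80,-7/+7 top [[430.0, 294.0], [259.0, 434.0], [240.0, 424.0], [412.0, 285.0]] bottom [[426.0, 389.0], [264.0, 532.0]]
clock 5.2 press-frame [  0.  -42.6  85.3] rot [3.142 0.    2.335] yaw want 2.335 F [-0.3  0.7  0.4]
```

View pics/t3.png

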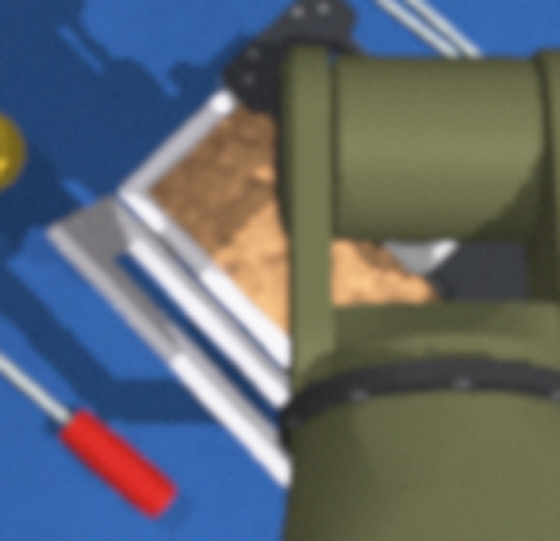

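Run:
```python
import cv2,numpy as np
for n in("s2","s3"):
    a=cv2.imread(f"pics/{n}.png",0)
    x0,x1,y0,y1=(355,430,320,412) if n=="s2" else (305,385,310,395)
    print(n,"cols",list(range(x0,x1,5)))
    for y in range(y0,y1,5): print(y,a[y,x0:x1:5].tolist())
```

```text
s2 cols [355, 360, 365, 370, 375, 380, 385, 390, 395, 400, 405, 410, 415, 420, 425]
320 [136, 117, 96, 106, 141, 144, 149, 128, 112, 106, 122, 154, 47, 11, 36]
325 [120, 112, 95, 121, 144, 144, 148, 129, 112, 102, 124, 115, 28, 15, 36]
330 [106, 98, 94, 142, 144, 144, 148, 128, 111, 101, 125, 111, 26, 15, 36]
335 [73, 78, 103, 143, 144, 144, 143, 127, 110, 129, 127, 109, 25, 16, 36]
340 [61, 74, 131, 145, 144, 144, 141, 127, 110, 130, 126, 124, 32, 23, 37]
345 [60, 76, 133, 145, 144, 144, 141, 126, 100, 124, 129, 83, 13, 24, 46]
350 [62, 69, 121, 151, 145, 144, 143, 127, 98, 119, 118, 41, 6, 31, 115]
355 [62, 43, 39, 77, 128, 143, 141, 126, 99, 122, 84, 15, 9, 32, 135]
360 [42, 17, 7, 10, 30, 86, 127, 130, 110, 111, 36, 9, 11, 28, 179]
365 [14, 10, 9, 9, 9, 13, 43, 68, 84, 38, 11, 9, 10, 42, 148]
370 [8, 9, 8, 8, 9, 8, 4, 9, 19, 8, 9, 10, 8, 59, 148]
375 [8, 9, 8, 10, 6, 9, 8, 9, 8, 9, 10, 10, 10, 54, 170]
380 [10, 9, 10, 9, 9, 10, 8, 9, 9, 8, 9, 8, 10, 99, 216]
385 [8, 9, 12, 9, 9, 9, 9, 10, 8, 9, 10, 0, 73, 203, 225]
390 [10, 9, 9, 11, 9, 9, 9, 8, 9, 9, 5, 115, 214, 224, 222]
395 [
[... 908 characters left out ...]
45 [78, 84, 80, 74, 71, 68, 65, 69, 62, 63, 58, 83, 105, 89, 42, 14]
350 [76, 84, 84, 89, 76, 65, 80, 57, 55, 69, 86, 105, 78, 33, 14, 11]
355 [83, 84, 80, 81, 78, 100, 105, 98, 99, 104, 107, 65, 25, 11, 11, 11]
360 [92, 94, 86, 87, 93, 106, 106, 106, 109, 106, 60, 23, 11, 11, 11, 11]
365 [92, 88, 88, 90, 89, 94, 98, 109, 99, 52, 17, 11, 12, 11, 11, 11]
370 [79, 87, 91, 90, 91, 90, 92, 82, 40, 13, 11, 11, 11, 11, 11, 11]
375 [78, 90, 90, 90, 90, 97, 74, 35, 13, 11, 11, 11, 11, 12, 10, 11]
380 [90, 90, 90, 91, 93, 68, 31, 13, 11, 11, 12, 10, 11, 11, 11, 12]
385 [90, 90, 92, 89, 62, 24, 12, 11, 10, 10, 12, 11, 12, 11, 11, 11]
390 [91, 92, 85, 48, 18, 12, 11, 11, 11, 11, 12, 12, 10, 11, 12, 11]
```

The phone's top strip shows unbroken below the fingers, with only a shadow on it. So the tips passed above the phone and are really about 25–35 mm higher than the reported TCP. I'll back off, go lower on the outside and re-check.

Call:
servo_tool:
  motion:
    - {"wx": 0, "wy": 0, "wz": 0, "dx": -0.2, "dy": 0, "dz": 0, "fingers": 1}
    - {"wx": 0, "wy": 0, "wz": 0, "dx": -0.4, "dy": 0, "dz": 0, "fingers": 1}
    - {"wx": 0, "wy": 0, "wz": 0, "dx": -0.4, "dy": 0, "dz": 0, "fingers": 1}
    - {"wx": 0, "wy": 0, "wz": 0, "dx": -0.4, "dy": 0, "dz": 0, "fingers": 1}

```text
clock: 5.6
eef_pos: [592.2, 6.2, 85.1]
eef_rot: [-3.141, -0.0, 2.334]
wrist_force: [-0.6, -0.3, 0.1]
finger_gap: 0.2
finger_force: 0.0
```

Call:
servo_tool:
  motion:
    - {"wx": 0, "wy": 0, "wz": 0, "dx": 0, "dy": 0, "dz": 0.1, "fingers": 1}
    - {"wx": 0, "wy": 0, "wz": 0, "dx": 0, "dy": 0, "dz": 0.2, "fingers": 1}
    - {"wx": 0, "wy": 0, "wz": 0, "dx": 0, "dy": 0, "dz": 0.2, "fingers": 1}
    - {"wx": 0, "wy": 0, "wz": 0, "dx": 0, "dy": 0, "dz": 0.2, "fingers": 1}

```text
clock: 6.0
eef_pos: [592.2, 6.5, 65.0]
eef_rot: [-3.141, -0.001, 2.335]
wrist_force: [-0.1, 0.0, 0.2]
finger_gap: 0.4
finger_force: 0.0
```

```bash
python3 st.py
python3 - <<'E'
from cell import *
from h import *
import cv2
P=np.load("P.npy")
s=camera("side");im=np.ascontiguousarray(s["image"][:,:,::-1])
w=camera("wrist")
big=cv2.resize(im[100:260,235:395],(560,560),interpolation=cv2.INTER_CUBIC)
def dot(X,col):
    for u,v in (proj(s,press(P,X))-[235,100])*3.5: cv2.circle(big,(int(u),int(v)),3,col,-1)
st=read_state();v=Rz(P[2]).T@(np.array(st["eef_pos"])-[P[0],P[1],0])
dot([[v[0]+a,v[1]+b,v[2]] for a in(-12.5,12.5) for b in(-8,8)],(0,0,255))
dot([[a,b,40] for a in(-96,96) for b in(-66,66)],(0,255,0))
dot([[a,b,98] for a in(-80,80) for b in(-51,-37)],(255,255,0))
dot([[v[0]+a,v[1]+b,v[2]+97] for a in(-88,88) for b in(-37,37)],(255,0,255))
cv2.imwrite("pics/s4.png",big)
E
```

```text
clock 6.0 press-frame [ -0.1 -82.2  65. ] rot [-3.141e+00 -1.000e-03  2.335e+00] yaw want 2.335 F [-0.1  0.1  0.2]
```

View pics/s4.png

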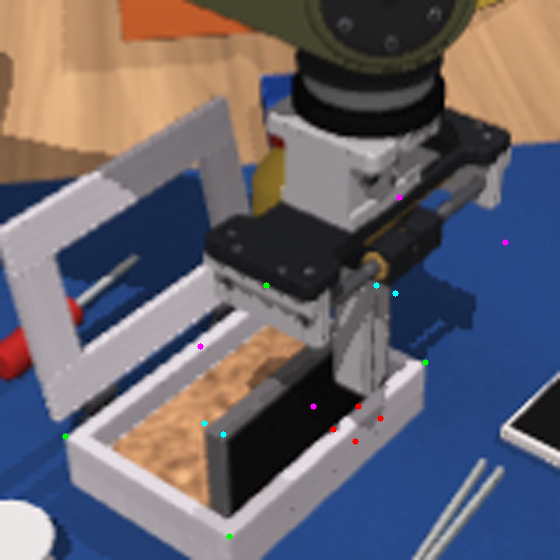

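Here the press dots (green) and phone dots (cyan) fit. The finger's lit part ends near (362,395), with a greyish patch at (370,415), while the projected tip (red) is near (357,425). I'll check numerically whether that patch is finger or shadow, using the difference from the empty picture.

Run:
```python
from cell import *
from h import *
s=camera("side")["image"].astype(int); b=Z["simage"].astype(int)
print("rows 200-226, cols 326-350, now(R) / before(R)")
for y in range(202,228): print(y,s[y,328:350].mean(1).round().astype(int).tolist(),"|",b[y,328:350].mean(1).round().astype(int).tolist())
w=camera("wrist"); P=np.load("P.npy")
for n in("phone","press","lid"): print(n,[(np.round(d["location"]).tolist(),round(d["conf"],2)) for d in spot_in(n,w)][:2])
st=read_state();T=np.array(st["eef_pos"]);print("tcp in wrist px",proj(w,[T]), "camcoords",np.array(w["R"])@T+w["t"])
v=Rz(P[2]).T@(T-[P[0],P[1],0]);print(v)
print("phone top corners wrist",proj(w,press(P,[[80,-51,98],[-80,-51,98],[-80,-37,98],[80,-37,98]])).round().tolist())
import cv2;cv2.imwrite("pics/w4.png",w["image"][:,:,::-1])
```

```text
rows 200-226, cols 326-350, now(R) / before(R)
202 [19, 11, 42, 88, 97, 136, 146, 145, 145, 146, 139, 129, 127, 83, 125, 128, 126, 108, 127, 137, 137, 138] | [23, 12, 10, 11, 12, 10, 11, 11, 11, 11, 11, 11, 11, 10, 11, 11, 10, 51, 183, 210, 213, 212]
203 [12, 10, 42, 88, 97, 136, 146, 146, 145, 146, 138, 129, 127, 95, 127, 128, 126, 107, 111, 113, 124, 135] | [11, 11, 10, 11, 10, 11, 10, 10, 11, 11, 11, 10, 12, 11, 11, 10, 11, 59, 148, 165, 185, 208]
204 [9, 9, 42, 88, 129, 144, 146, 146, 146, 145, 139, 129, 126, 98, 128, 128, 126, 94, 102, 107, 111, 114] | [10, 11, 11, 11, 10, 11, 10, 11, 10, 10, 11, 12, 11, 12, 12, 10, 11, 68, 136, 150, 157, 165]
205 [8, 9, 43, 88, 137, 146, 146, 146, 146, 146, 142, 130, 126, 98, 127, 128, 126, 99, 102, 105, 111, 129] | [10, 11, 12, 11, 11, 12, 11, 12, 11, 11, 10, 9, 11, 10, 10, 11, 10, 84, 138, 147, 159, 196]
206 [10, 10, 42, 122, 144, 145, 145, 146, 145, 146, 143, 130, 127, 89, 127, 128, 126, 102, 103, 116, 197, 212] | [11, 10, 11, 12, 10, 10, 10, 11, 10, 10, 11, 10, 12, 11, 11, 11, 11, 87, 138, 170, 200, 213]
207 [10, 9, 42, 130, 146, 145, 146, 
[... 4064 characters left out ...]
, 212, 213, 179, 145, 132, 131, 129, 129, 129, 131, 129, 129, 127, 127, 128, 128, 105, 83, 76, 75, 76]
227 [224, 213, 176, 149, 142, 140, 138, 138, 139, 139, 138, 139, 138, 137, 138, 137, 113, 90, 83, 83, 83, 83] | [212, 201, 165, 139, 131, 130, 129, 129, 129, 130, 128, 129, 128, 128, 128, 127, 105, 83, 77, 76, 76, 76]
phone [([314.0, 168.0], 0.88), ([518.0, 277.0], 0.31)]
press [([148.0, 378.0], 0.84), ([320.0, 74.0], 0.74)]
lid [([116.0, 393.0], 0.69)]
tcp in wrist px [[321.31044335 227.71165348]] camcoords [8.42376829e-02 1.96466302e+01 2.23420628e+02]
[ 4.51027375e-02 -8.26074642e+01  6.55604799e+01]
phone top corners wrist [[470.0, 193.0], [172.0, 193.0], [169.0, 168.0], [473.0, 167.0]]
```

View pics/w4.png

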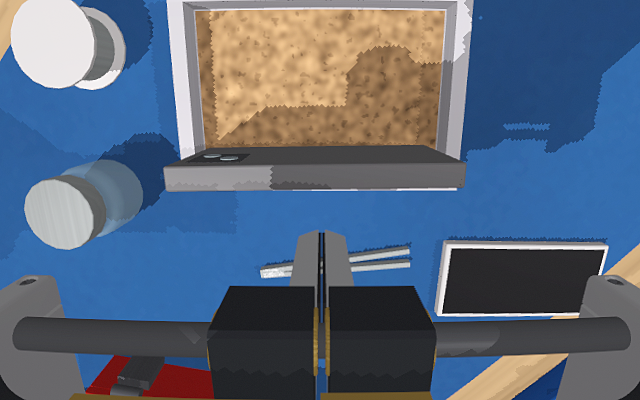

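The patch is only a shadow, since the wall rim shows through it. The wrist view shows the phone's top strip at rows 165–190 and the fingertips at (320,232), which also fits tips about 30 mm above the nominal TCP. I'll go down 13 mm more and push slowly.

Call:
servo_tool:
  motion:
    - {"wx": 0, "wy": 0, "wz": 0, "dx": 0.05, "dy": 0, "dz": 0.1, "fingers": 1}
    - {"wx": 0, "wy": 0, "wz": 0, "dx": 0.1, "dy": 0, "dz": 0.13, "fingers": 1}
    - {"wx": 0, "wy": 0, "wz": 0, "dx": 0.14, "dy": 0, "dz": 0.13, "fingers": 1}
    - {"wx": 0, "wy": 0, "wz": 0, "dx": 0.17, "dy": 0, "dz": 0.13, "fingers": 1}
    - {"wx": 0, "wy": 0, "wz": 0, "dx": 0.2, "dy": 0, "dz": 0.13, "fingers": 1}
    - {"wx": 0, "wy": 0, "wz": 0, "dx": 0.22, "dy": 0, "dz": 0.13, "fingers": 1}
    - {"wx": 0, "wy": 0, "wz": 0, "dx": 0.24, "dy": 0, "dz": 0.13, "fingers": 1}
    - {"wx": 0, "wy": 0, "wz": 0, "dx": 0.26, "dy": 0, "dz": 0.13, "fingers": 1}
    - {"wx": 0, "wy": 0, "wz": 0, "dx": 0.28, "dy": 0, "dz": 0.13, "fingers": 1}

```text
clock: 7.25
eef_pos: [573.0, 26.5, 52.4]
eef_rot: [3.142, 0.0, 2.335]
wrist_force: [-0.1, 0.2, 0.2]
finger_gap: 0.4
finger_force: 0.1
```

```bash
python3 st.py
cat > ph.py <<'E'
from cell import *
from h import *
for n in("side","wrist"):
    c=camera(n)
    for q in("phone","lid"):
        for d in trace(q,c)[:1]:
            m=d["pixels"];ys,xs=np.nonzero(m);print(n,q,round(d["conf"],2),m.sum(),xs.min(),xs.max(),ys.min(),ys.max(),"mean rgb",c["image"][m].mean(0).round())
E
python3 ph.py
```

```text
clock 7.25 press-frame [ -0.  -54.5  52.4] rot [3.142 0.    2.335] yaw want 2.335 F [0.1 0.2 0.2]
side phone 0.98 1389 291 343 183 246 mean rgb [36. 33. 33.]
side lid 0.72 2310 234 303 128 218 mean rgb [159. 151. 157.]
wrist phone 0.56 14632 157 471 186 240 mean rgb [82. 81. 83.]
wrist lid 0.82 6350 135 506 0 23 mean rgb [143. 141. 146.]
```

Call:
servo_tool:
  motion:
    - {"wx": 0, "wy": 0, "wz": 0, "dx": 0.02, "dy": 0, "dz": 0, "fingers": 1}
    - {"wx": 0, "wy": 0, "wz": 0, "dx": 0.04, "dy": 0, "dz": 0, "fingers": 1}
    - {"wx": 0, "wy": 0, "wz": 0, "dx": 0.06, "dy": 0, "dz": 0, "fingers": 1}
    - {"wx": 0, "wy": 0, "wz": 0, "dx": 0.08, "dy": 0, "dz": 0, "fingers": 1}
    - {"wx": 0, "wy": 0, "wz": 0, "dx": 0.1, "dy": 0, "dz": 0, "fingers": 1}

```text
clock: 8.05
eef_pos: [566.0, 33.8, 52.4]
eef_rot: [-3.142, 0.0, 2.335]
wrist_force: [-0.3, -0.2, 0.3]
finger_gap: 0.7
finger_force: 0.0
```

```bash
python3 st.py; python3 ph.py
```

```text
clock 8.05 press-frame [  0.  -44.3  52.4] rot [-3.142  0.     2.335] yaw want 2.335 F [-0.4  0.   0.3]
side phone 0.76 1927 281 343 181 247 mean rgb [35. 32. 33.]
side lid 0.83 6165 340 476 276 399 mean rgb [189.  44.  44.]
wrist phone 0.79 28617 190 439 83 205 mean rgb [50. 48. 50.]
wrist lid 0.71 13975 107 530 0 42 mean rgb [158. 156. 161.]
```

Call:
servo_tool:
  motion:
    - {"wx": 0, "wy": 0, "wz": 0, "dx": -0.1, "dy": 0, "dz": -0.2, "fingers": 1}
    - {"wx": 0, "wy": 0, "wz": 0, "dx": -0.1, "dy": 0, "dz": -0.6, "fingers": 1}
    - {"wx": 0, "wy": 0, "wz": 0, "dx": -0.1, "dy": 0, "dz": -1, "fingers": 1}
    - {"wx": 0, "wy": 0, "wz": 0, "dx": -0.1, "dy": 0, "dz": -1, "fingers": 1}

```text
clock: 8.75
eef_pos: [575.3, 26.3, 157.8]
eef_rot: [3.136, 0.006, 2.335]
wrist_force: [-0.3, 0.2, 0.9]
finger_gap: 0.5
finger_force: 0.0
```

```bash
python3 st.py; python3 ph.py
python3 - <<'E'
from cell import *
from h import *
import cv2
P=np.load("P.npy");ct=cam("s")
c=camera("side");w=camera("wrist")
a=cv2.resize(c["image"][100:270,225:365],None,fx=2.5,fy=2.5,interpolation=cv2.INTER_CUBIC)
b=cv2.resize(w["image"],(425*640//400//2*1,425//2))
im=np.zeros((425,350+b.shape[1],3),np.uint8);im[:,:350]=a;im[:b.shape[0],350:]=b
cv2.imwrite("pics/s6.png",im[:,:,::-1])
q=lambda X:proj(w,press(P,X)).round().tolist()
print("lying phone top corners in wrist", q([[a,b,34] for a in(-80,80) for b in(-37,41)]))
print("lid edge", q([lidpt(1.777,0,136,4),lidpt(1.777,-96,136,-4),lidpt(1.777,96,136,-4)]))
E
```

```text
clock 8.75 press-frame [  1.5 -56.2 157.8] rot [3.136 0.006 2.335] yaw want 2.335 F [-0.1  0.3  0.9]
side phone 0.69 1868 268 339 192 245 mean rgb [34. 32. 32.]
side lid 0.72 2717 234 308 136 219 mean rgb [162. 155. 162.]
wrist phone 0.57 14520 229 404 79 165 mean rgb [58. 56. 59.]
wrist lid 0.78 8503 167 473 0 48 mean rgb [166. 164. 169.]
lying phone top corners in wrist [[239.0, 168.0], [234.0, 83.0], [405.0, 168.0], [410.0, 83.0]]
lid edge [[322.0, -71.0], [122.0, -48.0], [522.0, -49.0]]
```

View pics/s6.png

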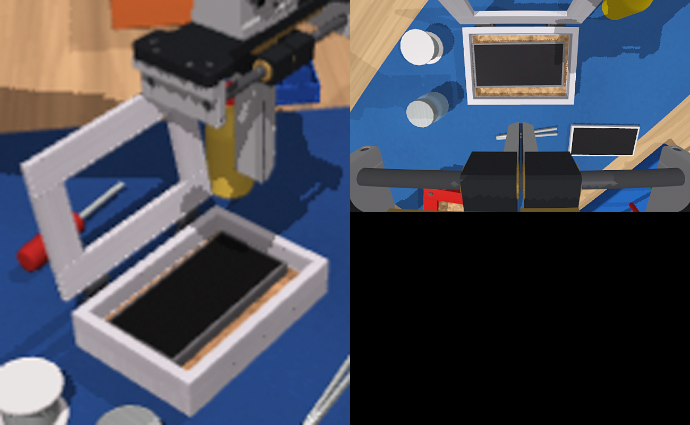

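The phone now lies flat in the bed, black screen up (side crop (200,300); in the wrist view its corners match the prediction for lying flat). Next I need the tip height offset and the lid push path.

```bash
python3 - <<'E'
from cell import *
from h import *
P=np.load("P.npy");c=cam("s")
# tip lowest corner observations (image px) with TCP press-frame
obs=[((225+390/3.5,100+367/3.5),(0,-75.2,83.4)),((225+103,100+74),(1.5,-56.2,157.8)),((235+362/3.5,100+395/3.5),(0,-82.2,65))]
def f(q): return np.concatenate([proj(c,press(P,[v[0]-12.5,v[1]-8+q[0],v[2]+q[1]]))[0]-o for o,v in obs])
r=least_squares(f,[0,30]);print(r.x,r.fun.round(1))
for off in (30,):
  for th in (1.777,1.6,1.4,1.2,1.0,.8,.6,.4,.2,.1,0):
    x,y,z=lidpt(th,0,126,4); e=lidpt(th,0,136,4)
    yy=max(y,e[1]) if th>1.57 else y
    print(th,"TCP y",round(yy+8,1),"z",round(z-off,1))
w=camera("wrist");C=-np.array(w["R"]).T@w["t"];print("wristcam press frame",Rz(P[2]).T@(C-[P[0],P[1],0]))
E
python3 st.py
```

```text
[-4.23778028 33.61412097] [-0.8  1.3  0.6 -2.9 -0.1  1.9]
1.777 TCP y 111.8 z 137.5
1.6 TCP y 88.0 z 140.8
1.4 TCP y 62.5 z 139.8
1.2 TCP y 38.1 z 133.9
1.0 TCP y 15.3 z 123.2
0.8 TCP y -4.9 z 108.2
0.6 TCP y -21.7 z 89.4
0.4 TCP y -34.5 z 67.8
0.2 TCP y -42.7 z 44.0
0.1 TCP y -45.0 z 31.6
0 TCP y -46.0 z 19.0
wristcam press frame [5.67860812e-02 2.39603733e+01 3.61492200e+02]
clock 9.2 press-frame [ -0.2 -54.4 151.6] rot [-3.141e+00 -1.000e-03  2.335e+00] yaw want 2.335 F [-0.3 -0.6 -0. ]
```

Call:
servo_tool:
  motion:
    - {"wx": 0, "wy": 0, "wz": 0, "dx": 0, "dy": 0, "dz": -0.4, "fingers": 1}
    - {"wx": 0, "wy": 0, "wz": 0, "dx": 0, "dy": 0, "dz": -0.85, "fingers": 1}
    - {"wx": 0, "wy": 0, "wz": 0, "dx": 0.3, "dy": 0, "dz": -0.85, "fingers": 1}
    - {"wx": 0, "wy": 0, "wz": 0, "dx": 0.7, "dy": 0, "dz": -0.85, "fingers": 1}
    - {"wx": 0, "wy": 0, "wz": 0, "dx": 1, "dy": 0, "dz": -0.85, "fingers": 1}

```text
clock: 9.7
eef_pos: [502.6, 99.7, 237.2]
eef_rot: [-3.141, -0.0, 2.335]
wrist_force: [0.1, 0.7, -0.1]
finger_gap: 0.4
finger_force: 0.0
```

Call:
servo_tool:
  motion:
    - {"wx": 0, "wy": 0, "wz": 0, "dx": 0.4, "dy": 0, "dz": 0, "fingers": 1}
    - {"wx": 0, "wy": 0, "wz": 0, "dx": 0.8, "dy": 0, "dz": 0, "fingers": 1}
    - {"wx": 0, "wy": 0, "wz": 0, "dx": 1, "dy": 0, "dz": 0, "fingers": 1}
    - {"wx": 0, "wy": 0, "wz": 0, "dx": 1, "dy": 0, "dz": 0, "fingers": 1}

```text
clock: 10.1
eef_pos: [433.5, 172.3, 237.5]
eef_rot: [3.141, -0.0, 2.337]
wrist_force: [-0.5, -1.2, 0.2]
finger_gap: 0.4
finger_force: 0.0
```

```bash
python3 st.py
```

```text
clock 10.1 press-frame [2.000e-01 1.473e+02 2.375e+02] rot [ 3.141 -0.     2.337] yaw want 2.335 F [-1.2 -0.5  0.2]
```

Call:
servo_tool:
  motion:
    - {"wx": 0, "wy": 0, "wz": 0, "dx": 0, "dy": 0, "dz": 0.4, "fingers": 1}
    - {"wx": 0, "wy": 0, "wz": 0, "dx": 0, "dy": 0, "dz": 0.75, "fingers": 1}
    - {"wx": 0, "wy": 0, "wz": 0, "dx": 0, "dy": 0, "dz": 1, "fingers": 1}
    - {"wx": 0, "wy": 0, "wz": 0, "dx": -0.15, "dy": 0, "dz": 1, "fingers": 1}
    - {"wx": 0, "wy": 0, "wz": 0, "dx": -0.25, "dy": 0, "dz": 1, "fingers": 1}
    - {"wx": 0, "wy": 0, "wz": 0, "dx": -0.35, "dy": 0, "dz": 1, "fingers": 1}
    - {"wx": 0, "wy": 0, "wz": 0, "dx": -0.42, "dy": 0, "dz": 1, "fingers": 1}
    - {"wx": 0, "wy": 0, "wz": 0, "dx": -0.48, "dy": 0, "dz": 1, "fingers": 1}
    - {"wx": 0, "wy": 0, "wz": 0, "dx": -0.54, "dy": 0, "dz": 1, "fingers": 1}
    - {"wx": 0, "wy": 0, "wz": 0, "dx": -0.6, "dy": 0, "dz": 1, "fingers": 1}

```text
clock: 11.1
eef_pos: [476.6, 127.3, 137.6]
eef_rot: [3.141, 0.0, 2.335]
wrist_force: [-0.3, 0.9, 0.3]
finger_gap: 0.2
finger_force: 0.9
```

```bash
python3 st.py
cat > ld.py <<'E'
# lid angle from trace masks: best silhouette overlap of the frame model with the side-view mask
from cell import *
from h import *
import cv2
P=np.load("P.npy")
for n in("side","top"):
    c=camera(n)
    for d in trace("lid",c)[:3]:
        m=d["pixels"]; best=[]
        for th in np.arange(0,2.0,.02):
            im=np.zeros(m.shape,np.uint8)
            for h in(-4,4):
                for R,v in(((96,0,136),1),((66,30,106),0)):
                    if v==0 and h==-4: continue
                    q=proj(c,press(P,[lidpt(th,a,r,h) for a,r in((-R[0],R[1]),(R[0],R[1]),(R[0],R[2]),(-R[0],R[2]))]))
                    cv2.fillPoly(im,[q.round().astype(np.int32)],v)
            best.append(((im>0)&m).sum()/((im>0)|m).sum())
        i=int(np.argmax(best));print(n,"conf",round(d["conf"],2),"loc",np.round(d["location"]),"theta",round(i*.02,2),"iou",round(best[i],2))
E
python3 ld.py
```

```text
clock 11.1 press-frame [1.000e-01 8.500e+01 1.376e+02] rot [3.141 0.    2.335] yaw want 2.335 F [0.4 0.9 0.3]
side conf 0.89 loc [421. 350.] theta 0.0 iou 0.0
side conf 0.65 loc [269. 167.] theta 1.56 iou 0.79
top conf 0.69 loc [489. 147.] theta 0.0 iou 0.0
```

Call:
servo_tool:
  motion:
    - {"wx": 0, "wy": 0, "wz": 0, "dx": -0.05, "dy": 0, "dz": -0.01, "fingers": 1}
    - {"wx": 0, "wy": 0, "wz": 0, "dx": -0.1, "dy": 0, "dz": -0.01, "fingers": 1}
    - {"wx": 0, "wy": 0, "wz": 0, "dx": -0.16, "dy": 0, "dz": -0.01, "fingers": 1}
    - {"wx": 0, "wy": 0, "wz": 0, "dx": -0.22, "dy": 0, "dz": 0, "fingers": 1}
    - {"wx": 0, "wy": 0, "wz": 0, "dx": -0.29, "dy": 0, "dz": 0.01, "fingers": 1}
    - {"wx": 0, "wy": 0, "wz": 0, "dx": -0.35, "dy": 0, "dz": 0.02, "fingers": 1}
    - {"wx": 0, "wy": 0, "wz": 0, "dx": -0.41, "dy": 0, "dz": 0.04, "fingers": 1}
    - {"wx": 0, "wy": 0, "wz": 0, "dx": -0.47, "dy": 0, "dz": 0.06, "fingers": 1}
    - {"wx": 0, "wy": 0, "wz": 0, "dx": -0.53, "dy": 0, "dz": 0.08, "fingers": 1}
    - {"wx": 0, "wy": 0, "wz": 0, "dx": -0.59, "dy": 0, "dz": 0.11, "fingers": 1}

```text
clock: 12.3
eef_pos: [517.4, 84.6, 126.2]
eef_rot: [3.142, 0.0, 2.335]
wrist_force: [-1.1, 0.9, 0.7]
finger_gap: 0.2
finger_force: 0.6
```

```bash
python3 st.py; python3 ld.py
```

```text
clock 12.3 press-frame [  0.   25.9 126.2] rot [3.142 0.    2.335] yaw want 2.335 F [-0.1  1.4  0.7]
side conf 0.74 loc [288. 184.] theta 1.06 iou 0.67
side conf 0.62 loc [421. 349.] theta 0.0 iou 0.0
top conf 0.67 loc [463. 162.] theta 0.0 iou 0.0
top conf 0.5 loc [326. 250.] theta 1.5 iou 0.15
```

Call:
servo_tool:
  motion:
    - {"wx": 0, "wy": 0, "wz": 0, "dx": -0.05, "dy": 0, "dz": 0.02, "fingers": 1}
    - {"wx": 0, "wy": 0, "wz": 0, "dx": -0.11, "dy": 0, "dz": 0.05, "fingers": 1}
    - {"wx": 0, "wy": 0, "wz": 0, "dx": -0.16, "dy": 0, "dz": 0.09, "fingers": 1}
    - {"wx": 0, "wy": 0, "wz": 0, "dx": -0.21, "dy": 0, "dz": 0.12, "fingers": 1}
    - {"wx": 0, "wy": 0, "wz": 0, "dx": -0.26, "dy": 0, "dz": 0.16, "fingers": 1}
    - {"wx": 0, "wy": 0, "wz": 0, "dx": -0.31, "dy": 0, "dz": 0.2, "fingers": 1}
    - {"wx": 0, "wy": 0, "wz": 0, "dx": -0.36, "dy": 0, "dz": 0.25, "fingers": 1}
    - {"wx": 0, "wy": 0, "wz": 0, "dx": -0.4, "dy": 0, "dz": 0.29, "fingers": 1}
    - {"wx": 0, "wy": 0, "wz": 0, "dx": -0.44, "dy": 0, "dz": 0.34, "fingers": 1}
    - {"wx": 0, "wy": 0, "wz": 0, "dx": -0.48, "dy": 0, "dz": 0.39, "fingers": 1}

```text
clock: 13.5
eef_pos: [550.5, 50.0, 86.9]
eef_rot: [-3.142, -0.0, 2.335]
wrist_force: [0.1, 0.8, 0.2]
finger_gap: 0.3
finger_force: 0.5
```

```bash
python3 st.py; python3 ld.py
```

```text
clock 13.5 press-frame [ -0.  -21.9  86.9] rot [-3.142 -0.     2.335] yaw want 2.335 F [0.6 0.5 0.2]
side conf 0.86 loc [421. 349.] theta 0.0 iou 0.0
side conf 0.72 loc [342. 140.] theta 0.0 iou 0.0
side conf 0.6 loc [294. 197.] theta 0.58 iou 0.71
top conf 0.78 loc [462. 164.] theta 0.0 iou 0.0
top conf 0.74 loc [304. 211.] theta 0.02 iou 0.26
top conf 0.6 loc [371. 169.] theta 0.0 iou 0.0
```

Call:
servo_tool:
  motion:
    - {"wx": 0, "wy": 0, "wz": 0, "dx": -0.04, "dy": 0, "dz": 0.05, "fingers": 1}
    - {"wx": 0, "wy": 0, "wz": 0, "dx": -0.07, "dy": 0, "dz": 0.1, "fingers": 1}
    - {"wx": 0, "wy": 0, "wz": 0, "dx": -0.1, "dy": 0, "dz": 0.16, "fingers": 1}
    - {"wx": 0, "wy": 0, "wz": 0, "dx": -0.13, "dy": 0, "dz": 0.22, "fingers": 1}
    - {"wx": 0, "wy": 0, "wz": 0, "dx": -0.15, "dy": 0, "dz": 0.27, "fingers": 1}
    - {"wx": 0, "wy": 0, "wz": 0, "dx": -0.17, "dy": 0, "dz": 0.33, "fingers": 1}
    - {"wx": 0, "wy": 0, "wz": 0, "dx": -0.19, "dy": 0, "dz": 0.39, "fingers": 1}
    - {"wx": 0, "wy": 0, "wz": 0, "dx": -0.21, "dy": 0, "dz": 0.45, "fingers": 1}
    - {"wx": 0, "wy": 0, "wz": 0, "dx": -0.22, "dy": 0, "dz": 0.5, "fingers": 1}
    - {"wx": 0, "wy": 0, "wz": 0, "dx": -0.23, "dy": 0, "dz": 0.55, "fingers": 1}

```text
clock: 14.7
eef_pos: [566.1, 33.6, 31.8]
eef_rot: [-3.141, -0.0, 2.335]
wrist_force: [-0.2, 0.3, 0.9]
finger_gap: 0.6
finger_force: 0.4
```

```bash
python3 st.py; python3 ld.py
```

```text
clock 14.7 press-frame [ -0.1 -44.5  31.8] rot [-3.141 -0.     2.335] yaw want 2.335 F [0.  0.3 0.9]
side conf 0.87 loc [291. 228.] theta 0.12 iou 0.7
side conf 0.71 loc [423. 348.] theta 0.0 iou 0.0
top conf 0.66 loc [306. 210.] theta 0.02 iou 0.31
top conf 0.63 loc [462. 161.] theta 0.0 iou 0.0
```

Call:
servo_tool:
  motion:
    - {"wx": 0, "wy": 0, "wz": 0, "dx": 0, "dy": 0, "dz": 0.03, "fingers": 1}
    - {"wx": 0, "wy": 0, "wz": 0, "dx": 0, "dy": 0, "dz": 0.06, "fingers": 1}
    - {"wx": 0, "wy": 0, "wz": 0, "dx": 0, "dy": 0, "dz": 0.09, "fingers": 1}
    - {"wx": 0, "wy": 0, "wz": 0, "dx": 0, "dy": 0, "dz": 0.1, "fingers": 1}
    - {"wx": 0, "wy": 0, "wz": 0, "dx": 0, "dy": 0, "dz": 0.1, "fingers": 1}

```text
clock: 15.4
eef_pos: [566.0, 33.7, 22.1]
eef_rot: [-3.141, -0.0, 2.335]
wrist_force: [-0.2, 0.3, 0.1]
finger_gap: 0.3
finger_force: 0.0
```

Call:
servo_tool:
  motion:
    - {"wx": 0, "wy": 0, "wz": 0, "dx": 0, "dy": 0, "dz": 0.01, "fingers": 1}
    - {"wx": 0, "wy": 0, "wz": 0, "dx": 0, "dy": 0, "dz": 0.02, "fingers": 1}
    - {"wx": 0, "wy": 0, "wz": 0, "dx": 0, "dy": 0, "dz": 0.02, "fingers": 1}

```text
clock: 15.7
eef_pos: [566.1, 33.7, 20.2]
eef_rot: [-3.142, -0.0, 2.335]
wrist_force: [-0.3, -0.5, -0.2]
finger_gap: 0.9
finger_force: 0.0
```

```bash
python3 st.py
```

```text
clock 15.7 press-frame [ -0.  -44.5  20.2] rot [-3.142 -0.     2.335] yaw want 2.335 F [-0.6 -0.2 -0.2]
```

Force still isn't building up, so I'll go down in small steps until it does.

Call:
servo_tool:
  motion:
    - {"wx": 0, "wy": 0, "wz": 0, "dx": 0, "dy": 0, "dz": 0.01, "fingers": 1}
    - {"wx": 0, "wy": 0, "wz": 0, "dx": 0, "dy": 0, "dz": 0.02, "fingers": 1}
    - {"wx": 0, "wy": 0, "wz": 0, "dx": 0, "dy": 0, "dz": 0.02, "fingers": 1}

```text
clock: 16.0
eef_pos: [566.3, 33.7, 19.1]
eef_rot: [3.141, 0.0, 2.335]
wrist_force: [-3.8, -0.6, 9.1]
finger_gap: 0.3
finger_force: 4.5
```

Call:
servo_tool:
  motion:
    - {"wx": 0, "wy": 0, "wz": 0, "dx": 0, "dy": 0, "dz": 0.01, "fingers": 1}
    - {"wx": 0, "wy": 0, "wz": 0, "dx": 0, "dy": 0, "dz": 0.02, "fingers": 1}
    - {"wx": 0, "wy": 0, "wz": 0, "dx": 0, "dy": 0, "dz": 0.02, "fingers": 1}

```text
clock: 16.3
eef_pos: [566.5, 33.7, 18.7]
eef_rot: [3.141, 0.001, 2.335]
wrist_force: [-12.8, -1.1, 27.5]
finger_gap: 0.3
finger_force: 14.2
```

```bash
python3 st.py;python3 ld.py
```

```text
clock 16.3 press-frame [  0.2 -44.8  18.7] rot [3.141e+00 1.000e-03 2.335e+00] yaw want 2.335 F [-10.    8.   27.5]
side conf 0.77 loc [301. 230.] theta 0.02 iou 0.68
side conf 0.61 loc [422. 347.] theta 0.0 iou 0.0
top conf 0.92 loc [306. 209.] theta 0.02 iou 0.31
top conf 0.81 loc [462. 164.] theta 0.0 iou 0.0
```

The lid has hit a hard stop: 27 N with almost no further travel, and with the 30 mm offset the tip is at 49 mm, the shut height. I'll lift off and verify.

Call:
servo_tool:
  motion:
    - {"wx": 0, "wy": 0, "wz": 0, "dx": 0, "dy": 0, "dz": -0.05, "fingers": 1}
    - {"wx": 0, "wy": 0, "wz": 0, "dx": 0, "dy": 0, "dz": -0.3, "fingers": 1}
    - {"wx": 0, "wy": 0, "wz": 0, "dx": 0, "dy": 0, "dz": -0.7, "fingers": 1}
    - {"wx": 0, "wy": 0, "wz": 0, "dx": 0, "dy": 0, "dz": -1, "fingers": 1}
    - {"wx": 0, "wy": 0, "wz": 0, "dx": 0, "dy": 0, "dz": -1, "fingers": 1}

```text
clock: 17.0
eef_pos: [568.1, 33.7, 120.5]
eef_rot: [3.137, 0.005, 2.335]
wrist_force: [-0.3, 0.3, -0.8]
finger_gap: 0.0
finger_force: 0.0
```

Call:
servo_tool:
  motion:
    - {"wx": 0, "wy": 0, "wz": 0, "dx": 0.3, "dy": 0, "dz": -0.4, "fingers": 1}
    - {"wx": 0, "wy": 0, "wz": 0, "dx": 0.7, "dy": 0, "dz": -0.8, "fingers": 1}
    - {"wx": 0, "wy": 0, "wz": 0, "dx": 1, "dy": 0, "dz": -1, "fingers": 1}
    - {"wx": 0, "wy": 0, "wz": 0, "dx": 1, "dy": 0, "dz": -1, "fingers": 1}

```text
clock: 17.4
eef_pos: [496.3, 108.2, 219.4]
eef_rot: [3.137, 0.003, 2.337]
wrist_force: [1.1, -0.6, -0.2]
finger_gap: 0.3
finger_force: 0.0
```

Call:
servo_tool:
  motion:
    - {"wx": 0, "wy": 0, "wz": 0, "dx": 0.4, "dy": 0, "dz": 0, "fingers": 1}
    - {"wx": 0, "wy": 0, "wz": 0, "dx": 0.8, "dy": 0, "dz": 0, "fingers": 1}
    - {"wx": 0, "wy": 0, "wz": 0, "dx": 1, "dy": 0, "dz": 0, "fingers": 1}
    - {"wx": 0, "wy": 0, "wz": 0, "dx": 1, "dy": 0, "dz": 0, "fingers": 1}

```text
clock: 17.8
eef_pos: [426.7, 179.1, 215.4]
eef_rot: [-3.141, -0.001, 2.337]
wrist_force: [-0.4, -1.1, -0.1]
finger_gap: 0.3
finger_force: 0.0
```

```bash
python3 st.py;python3 ld.py
python3 - <<'E'
from cell import *
from h import *
for n,k in(("top","t"),("side","s")):
    c=camera(n);c0=Z[k+"image"]
    import types
    for q in("flux_bottle","jar","spool","screwdriver","tweezers","old_phone","parts_tray"):
        a=[np.round(d["location"]).tolist() for d in spot_in(q,c)][:1];print(n,q,a)
E
```

```text
clock 17.8 press-frame [ -0.  156.9 215.4] rot [-3.141e+00 -1.000e-03  2.337e+00] yaw want 2.335 F [-1.  -0.5 -0.1]
side conf 0.7 loc [420. 351.] theta 0.0 iou 0.0
side conf 0.66 loc [310. 222.] theta 0.02 iou 0.81
top conf 0.95 loc [326. 224.] theta 0.0 iou 0.85
top conf 0.59 loc [488. 146.] theta 0.0 iou 0.0
top flux_bottle [[246.0, 194.0]]
top jar [[413.0, 248.0]]
top spool [[376.0, 282.0]]
top screwdriver [[339.0, 215.0]]
top tweezers [[379.0, 174.0]]
top old_phone [[331.0, 113.0]]
top parts_tray [[164.0, 164.0]]
side flux_bottle [[315.0, 156.0]]
side jar [[279.0, 285.0]]
side spool [[236.0, 259.0]]
side screwdriver [[244.0, 196.0]]
side tweezers []
side old_phone [[405.0, 212.0]]
side parts_tray [[333.0, 131.0]]
```

```bash
python3 -c "
from cell import *
print(sign_off())"
```

```text
the job is handed in; nothing more can be done
None
```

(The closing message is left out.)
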